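# Find the high spot of a round painting panel with a plunger gauge

## Task

The round wooden panel clamped on the turntable is not quite round: slide the gauge in gently by its knob until the plunger presses on the panel's edge and the needle stands about half-way round the dial. Then, with the plunger riding on the edge, turn the panel by its post to find the highest spot of the whole edge (the largest reading, there is a lesser second one), and leave it standing with that spot at the plunger, the gauge still pressed in and both handles let go. Hold the handles lightly, do not run the plunger to the end of its travel, and leave the pot, dish, paperweight and brush where they lie.

Things in the scene. Friction and masses are not known exactly. Their poses are not given: they have to be found in the camera images.
- rig: plywood base board 200 x 460 x 18 mm, fixed to the table, carrying turntable and gauge; its origin lies on the turntable's axis at table height, z up; the gauge stands on its +y side (board from y -130 to +330 mm)
- axis (a point): point on the turntable's axis at plunger height, 82 mm above the table (middle of the panel's edge). The turntable turns endlessly both ways, about 4 N of dry drag at the post, and stays where it is left
- panel (a point): point on the turntable's axis at the panel's top face, 92 mm above the table (fixed, does not turn). The wooden panel is 20 mm thick, about 200 mm across; its edge lies 99 to 104 mm from the axis: one broad highest spot of 104 mm, a second, lower one of about 102 mm farther round, slacks between; which way they point is not given
- nut (a point): point on the turntable's axis at the top of the clamp nut, 118 mm above the table (fixed); the nut is 30 mm across and sits on a steel clamp bar, 155 x 26 mm, top at 102 mm, that lies over the panel and turns with it
- post (a point): middle of the turning post's grip, on its axis, 133 mm above the table: a black upright sleeve, 18 mm in diameter, from 104 to 158 mm above the table, standing on the clamp bar 60 mm from the turntable's axis. The sleeve spins freely on its own pin, so it can be held while it is led round in a circle
- knob (a point): middle of the gauge's handle, on its axis, 102 mm above the table: a black upright round knob, 18 mm in diameter, from 62 to 124 mm high, on the tail (top at 44 mm) of the gauge carriage. The carriage slides along the rig's y axis, 65 mm in all; -y is towards the turntable (knob 275 mm from the axis when fully back). Dry friction about 7 N; stays where it is left
- dial (a point): centre of the dial face, 98 mm above the table, 60 mm ahead of the knob; white face in a round steel housing, 72 mm in diameter
- tip (a point): centre of the plunger's steel ball tip, 12 mm in diameter, 130 mm ahead of the knob when the plunger is out, 82 mm above the table, on the line from the gauge through the turntable's axis. The plunger is sprung, 16 mm of travel, about 0.6 N at first to 4 N fully in
- needle (a joint): dial needle, rad, read from above: 0 with the plunger out, growing clockwise by 0.35 rad for each mm that the plunger is pressed in, 5.6 at the end of its travel; 2.8 (half-way) is when it points straight away from the turntable, towards the knob
- pot: blue ceramic water pot, 72 mm across, 85 mm high, loose; origin under its centre. To be left alone
- dish: brown earthenware dish, 90 mm across, 20 mm high, loose; origin under its centre. To be left alone
- weight: dark wooden paperweight bar, 35 x 240 x 25 mm, loose; origin under its centre. To be left alone
- brush: paint brush lying on the table, loose; origin under its middle. To be left alone

How it is judged:
On the way, in this order (a step that is already met when the one before it is completed fails the run):
1. the plunger is pressed against the panel's edge, about half-way in (needle between 1.7 and 3.9 rad) (value of joint needle between 1.7 and 3.9 rad and horizontal distance between tip and axis below 0.1115 m), for 0.2 s.
2. the panel is turned (post moved 30 mm) with the plunger riding on its edge (distance of post from where it was at the start of the episode above 0.03 m and value of joint needle above 0.3 rad), for 0.1 s.
At the end, for the whole second after the job is handed in: the panel stands with its highest spot at the plunger: the ball tip's centre at least 109.2 mm from the turntable's axis (about 109.65 mm at the very top, so within about 27 degrees of it), the plunger still pressed in (needle between 1.0 and 5.3 rad), all at rest and let go (horizontal distance between tip and axis between 0.1092 and 0.1115 m and value of joint needle between 1 and 5.3 rad); the robot touches nothing.
It fails at once if the plunger is run to the end of its travel (needle beyond 5.3 rad) (value of joint needle above 5.3 rad).
It fails at once if the handles are squeezed or forced: the fingers press on the rig with over 110 N in all (both fingers added up) (contact force between the fingers and rig above 110 N).
It fails at once if the water pot, dish, paperweight or brush is pushed aside (more than 30 mm) (distance of any of pot, dish, weight, brush from where it was at the start of the episode above 0.03 m).
It also fails if it takes over 72 s, if anything falls off the work surface, if the arm or the gripper's body presses on something with over 40 N, if the wrist force passes 120 N, or if a joint passes its speed limit or range.

## Robot

A 7-joint arm with a two-finger parallel gripper is mounted at the origin on the work surface. World frame = base frame: x ahead of the robot, y to its left, z up, the work surface at z = 0. Lengths are in m, angles in rad, forces in N, time in s.
With the tool pointing down it reaches from about 0.425 to 0.925 m from the base axis. Payload 6.8 kg.
Tool frame: the origin (TCP) lies on the centre line of the jaws, within the pads' length; the fingertips stand 11 mm ahead of it and the grasp point (between the pads) lies 8 mm behind it; z points along the fingers, y is the direction in which the jaws open and shut (so a half turn about z gives the same grasp; the last joint's range is limited). The gripper opens to 85 mm and grips with 20 to 120 N. Pads are 22 mm wide; open, the fingers measure 114 mm over their backs; the gripper's body (76 mm by 85 mm) begins 54 mm behind the grasp point. The pads swing forward as they close: fully open they stand 13 mm farther back than shut.
Start: joints at [-1.343, 0.477, 0.022, 1.555, -0.011, 1.109, -0.083], TCP at [0.222, 0.637, 0.242] pointing down, gripper open.
Joint ranges: [-2.96, 2.96], [-0.34, 2.1], [-1.41, 1.46], [0.24, 2.44], [-1.37, 4.51], [0.17, 1.92], [-2.96, 2.96]. Speed limits (rad/s): [2.39, 2.39, 3.14, 3.14, 3.14, 3.14, 3.14].

## Interface

Orientations are given as a rotation vector (axis times angle).
In Python, from bench import r gives the robot as it stands.
- The arm moves only by the tool send_rows, never from a script. Its argument "deltas" is a list of rows, each a list of 7 numbers: the opening, from 0 (shut) to 1 (fully open), then the shift along the tool's x, y, z as a fraction of full scale, then the turn, a rotation vector about the tool's x, y, z as a fraction of full scale. In form: [[hand, x, y, z, ax, ay, az], ...]. A call has 1 to 20 rows; each row is the pose to reach, as a shift and turn from the pose commanded when the call began, along the tool's axes at that moment, turning the shorter way round; what a row does not reach only later rows make up. Full scale, the value 1, is 150 mm for a shift and 180 degrees for a turn. A row lasts 1/12 s, in which the tool goes at most 41.7 mm and 7.16 degrees, less where a joint would pass 70% of its speed; a pose out of reach is approached as far as the arm can. A call with a number of a shift or a turn outside -1 to 1 is refused whole. A call with a gripper value outside its range is refused whole. The fingers move at their own pace and stop on an object; "squeeze" is the grip in N (left out, the last holds). Time passes only in rows, so rows that repeat a pose let the fingers close. It gives the time, the measured TCP pose, the force and the opening at its end, in the units of the state.
- r.get_obs(): the state, without advancing time (a new reading comes with each control period).
- r.grab_frame(name): name is "scene" or "top" or "wrist"; returns a dict with "pixels" (384x512x3 uint8, red, green, blue), "camera_matrix" (3x3 intrinsics, pixels), "dist_coeffs" ([k1, k2, p1, p2, k3] as OpenCV has them; the pictures are not rectified), "rvec" (rotation vector, rad) and "tvec" (3), from world to camera coordinates, as OpenCV has them. Camera axes: x right, y down, z forward; pixel columns grow to the right and rows downward; lengths in m; the calibration is good to about 2 mm. A picture is of the moment at which its call begins. There is no depth.
- r.hand_in(): hands the job in, once; it reports no verdict.
The state is a dict: "clock": time; "joints": joint angles; "qvel": joint speeds; "tau": joint torques, N m; "tcp_pos": TCP position; "orientation": TCP orientation; "contact_force": force on the tool from outside, world axes, zero at the start; "moment": the same for the moment, N m; "grip_width": finger opening in m.
Only numpy, scipy, OpenCV 4.12 (cv2) and the standard library are available. Lean on these libraries where they do the work, as an engineer would, in place of code of your own. Each camera call takes 0.05 s, during which the arm holds its last target. There are 200 camera calls.

## Working session

There is one attempt and no reset: what is moved stays moved. The work goes in short steps, Python scripts to look and compute and a tool call to move; the robot and the scene stay as the last step left them, time stands still between calls to the robot, and variables do not carry over. Pictures are saved under pics/ and viewed, about 8 in all and at most 12, crops included, and the job is handed in when it is done.

Besides the shell and the picture viewer there is one more tool, called as a command line: name --pt "numbers of a row" for each row, then --argument value for the rest. send_rows: Moves the arm, as the interface text tells. Shift numbers are shares of 150 mm and turn numbers shares of 180 degrees, none past 1 either way. Its arguments: {"type":"object","properties":{"deltas":{"type":"array","items":{"type":"array","items":{"type":"number"}}},"squeeze":{"type":"number"}},"required":["deltas"]}

```bash
mkdir -p pics; ls
python3 - <<'E'
from bench import r
import cv2,numpy as np
o=r.get_obs(); print({k:np.round(v,3).tolist() for k,v in o.items()})
for n in("top","scene"):
    f=r.grab_frame(n); cv2.imwrite(f"pics/{n}0.png",f["pixels"][:,:,::-1])
    R,_=cv2.Rodrigues(np.array(f["rvec"])); print(n,np.round(f["camera_matrix"],1).tolist(),np.round(f["dist_coeffs"],3),(-R.T@np.ravel(f["tvec"])).round(3))
    np.savez(f"pics/{n}0.npz",**f)
E
```

```text
pics
{'clock': 0.0, 'joints': [-1.343, 0.478, 0.022, 1.556, -0.011, 1.109, -0.083], 'qvel': [0.001, 0.0, 0.001, -0.001, 0.001, -0.0, 0.001], 'tau': [0.0, -59.645, 1.608, -28.119, 0.013, 0.01, 0.0], 'tcp_pos': [0.222, 0.637, 0.241], 'orientation': [-0.525, -3.097, 0.003], 'contact_force': [-0.009, 0.202, -0.459], 'moment': [0.037, 0.0, -0.028], 'grip_width': 0.085}
top [[381.0, 0.0, 252.1], [0.0, 381.0, 190.1], [0.0, 0.0, 1.0]] [-0.129  0.     0.     0.     0.   ] [ 0.483 -0.051  1.261]
scene [[353.7, 0.0, 259.7], [0.0, 353.7, 190.4], [0.0, 0.0, 1.0]] [0.033 0.    0.    0.    0.   ] [ 1.069 -0.675  0.72 ]
```

View pics/top0.png

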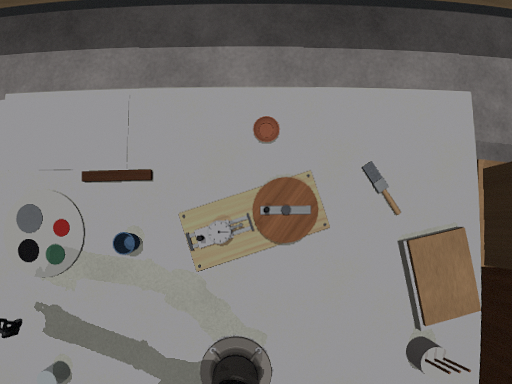

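View pics/scene0.png

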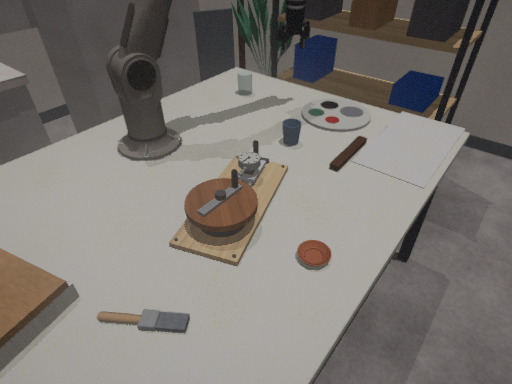

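The top view (up is +x, left is +y) shows the panel centre near (285,210), the post near (267,210), the knob near (200,238) and the dial near (221,232). The pot is at (126,243), well clear. Next I'll measure more precisely.

```bash
cat > h.py <<'E'
import cv2,numpy as np
def ray(f,uv,z):
    K=np.array(f["camera_matrix"]);R,_=cv2.Rodrigues(np.array(f["rvec"]));c=-R.T@np.ravel(f["tvec"])
    p=cv2.undistortPoints(np.array(uv,float).reshape(-1,1,2),K,np.array(f["dist_coeffs"])).reshape(-1,2)
    d=np.c_[p,np.ones(len(p))]@R
    return c+d*((z-c[2])/d[:,2])[:,None]
def proj(f,P):
    return cv2.projectPoints(np.array(P,float).reshape(-1,3),np.array(f["rvec"]),np.array(f["tvec"]),np.array(f["camera_matrix"]),np.array(f["dist_coeffs"]))[0].reshape(-1,2)
E
python3 - <<'E'
from h import *
f=np.load("pics/top0.npz");im=f["pixels"];hsv=cv2.cvtColor(im,cv2.COLOR_RGB2HSV)
# panel
m=((hsv[...,0]<13)&(hsv[...,1]>110)&(hsv[...,2]>60)).astype(np.uint8)
m[:,:240]=0;m[:,335:]=0;m[:165]=0;m[255:]=0
cs=cv2.findContours(m,cv2.RETR_EXTERNAL,cv2.CHAIN_APPROX_NONE)[0];c=max(cs,key=cv2.contourArea)
(cx,cy),rad=cv2.minEnclosingCircle(c);e=cv2.fitEllipse(c);print("panel",cx,cy,rad,e,ray(f,[e[0]],.092))
W=ray(f,c.reshape(-1,2),.092)[:,:2]
A=np.c_[2*W,np.ones(len(W))];s=np.linalg.lstsq(A,(W**2).sum(1),rcond=None)[0];print("circle",s[:2],np.sqrt(s[2]+s[:2]@s[:2]))
k=(im.max(2)<45).astype(np.uint8);k[:,:180]=0;k[:,335:]=0;k[:165]=0;k[270:]=0
n,l,st,ce=cv2.connectedComponentsWithStats(k)
for i in range(1,n):
    if st[i,4]>8: print(st[i],ce[i])
# board
b=((hsv[...,0]>13)&(hsv[...,0]<28)&(hsv[...,1]>60)&(hsv[...,2]>120)).astype(np.uint8);b[:,:170]=0;b[:,340:]=0;b[:160]=0;b[280:]=0
b|=m
pts=np.argwhere(b)[:,::-1].astype(np.float32);box=cv2.boxPoints(cv2.minAreaRect(pts));print("board",ray(f,box,.018).round(4).tolist(),box.tolist())
x0,y0=170,160
cr=im[y0:280,x0:340,::-1];cv2.imwrite("pics/crop0.png",cv2.resize(cr,None,fx=4.7,fy=4.7,interpolation=cv2.INTER_CUBIC))
E
```

```text
panel 284.346923828125 209.21849060058594 32.85944747924805 ((284.8087463378906, 209.64285278320312), (63.07024383544922, 64.68072509765625), 43.180702209472656) [[ 0.52646524 -0.15756296  0.092     ]]
circle [ 0.52704513 -0.15787679] 0.09829898583805449
[264 207   5   6  24] [266.  209.5]
[197 236   7   5  28] [199.78571429 237.82142857]
board [[0.5177, 0.1897, 0.018], [0.669, -0.2455, 0.018], [0.4689, -0.3122, 0.018], [0.3212, 0.1192, 0.018]] [[176.595458984375, 213.37368774414062], [308.85052490234375, 167.23818969726562], [329.9908447265625, 227.84042358398438], [197.73577880859375, 273.9759216308594]]
```

View pics/crop0.png

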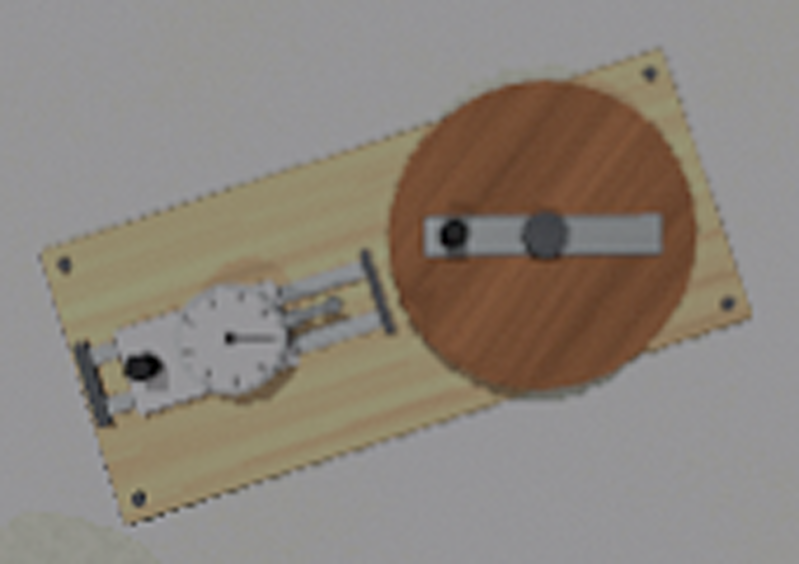

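Run:
```python
from h import *
f=np.load("pics/top0.npz")
C=lambda x,y:[170+(x+.5)/4.7-.5,160+(y+.5)/4.7-.5]
b=ray(f,[C(42,248),C(660,48),C(750,318),C(128,523)],.018)[:,:2]
print(b.round(4).tolist(),[np.linalg.norm(b[i]-b[i-1]).round(3) for i in range(4)])
d=(b[0]-b[1]+b[3]-b[2])/2;ey=d/np.linalg.norm(d);ex=np.array([ey[1],-ey[0]])
ax=b.mean(0)-.1*ey
nut=ray(f,[C(545,236)],.118)[0,:2];post=ray(f,[C(455,233)],.158)[0,:2];knob=ray(f,[C(141,365)],.124)[0,:2];dial=ray(f,[C(230,338)],.098)[0,:2]
print("ey",ey,"yaw",np.degrees(np.arctan2(ex[1],ex[0])),"axis(board)",ax,"nut",nut)
for n,p in(("post",post),("knob",knob),("dial",dial)): 
    v=p-nut; print(n,p,"rig",v@ex,v@ey,np.linalg.norm(v))
from bench import r
o=r.get_obs();R,_=cv2.Rodrigues(np.array(o["orientation"]));print(R.round(4))
```

```text
[[0.521, 0.1833], [0.6603, -0.2493], [0.4708, -0.3095], [0.3312, 0.1222]] [np.float64(0.199), np.float64(0.454), np.float64(0.199), np.float64(0.454)]
ey [-0.30722724  0.95163618] yaw 17.892210042994634 axis(board) [ 0.52655778 -0.15850773] nut [ 0.52496941 -0.15746313]
post [ 0.52556143 -0.09820917] rig 0.018767821499778247 0.05620631900092399 0.05925691030994754
knob [0.44368307 0.09945305] rig 0.001576627309126541 0.269464102388605 0.2694687147513946
dial [0.46022059 0.04519663] rig 0.000645281063584309 0.21275096034099106 0.21275193891869698
[[-9.441e-01  3.295e-01 -4.000e-04]
 [ 3.295e-01  9.441e-01 -1.600e-03]
 [-1.000e-04 -1.700e-03 -1.000e+00]]
```

send_rows --pt "1 -0.14 -0.16 0 0 0 0" --pt "1 -0.28 -0.32 0 0 0 0" --pt "1 -0.43 -0.48 0 0 0 0" --pt "1 -0.57 -0.64 0 0 0 0" --pt "1 -0.71 -0.8 0 0 0 0" --pt "1 -0.855 -0.962 0 0 0 0" --squeeze 22

```text
clock: 0.6
tcp_pos: [0.2961, 0.4571, 0.2419]
orientation: [-0.524, -3.097, 0.001]
contact_force: [0.5, 0.5, 0.6]
grip_width: 0.0855
```

send_rows --pt "1 -0.14 -0.16 0 0 0 0" --pt "1 -0.28 -0.32 0 0 0 0" --pt "1 -0.43 -0.48 0 0 0 0" --pt "1 -0.57 -0.64 0 0 0 0" --pt "1 -0.71 -0.8 0 0 0 0" --pt "1 -0.855 -0.962 0 0 0 0"

```text
clock: 1.1
tcp_pos: [0.3695, 0.2787, 0.2421]
orientation: [-0.525, -3.097, 0.0]
contact_force: [1.0, 0.1, 0.5]
grip_width: 0.0856
```

send_rows --pt "1 -0.1 -0.12 0 0 0 0.033" --pt "1 -0.2 -0.24 0 0 0 0.066" --pt "1 -0.3 -0.36 0 0 0 0.1" --pt "1 -0.4 -0.48 0 0 0 0.133" --pt "1 -0.5 -0.6 0 0 0 0.166" --pt "1 -0.6 -0.72 0 0 0 0.2" --pt "1 -0.7 -0.84 0 0 0 0.233" --pt "1 -0.8 -0.92 0 0 0 0.266" --pt "1 -0.855 -0.962 0 0 0 0.294" --pt "1 -0.855 -0.962 0 0 0 0.294"

```text
clock: 1.93
tcp_pos: [0.4438, 0.0995, 0.2422]
orientation: [1.859, 2.532, -0.001]
contact_force: [-1.0, 0.5, 0.6]
grip_width: 0.0855
```

```bash
cat >> h.py <<'E'
def grab(n,tag):
    from bench import r
    f=r.grab_frame(n);np.savez(f"pics/{tag}.npz",**f);return f
AX=np.array([.5263,-.158]);EY=np.array([-.3072,.9516]);EX=np.array([.9516,.3072])
def rig(x,y,z): return np.r_[AX+x*EX+y*EY,z]
E
python3 - <<'E'
from h import *
w=grab("wrist","w1");t=grab("top","t1")
cr=cv2.resize(t["pixels"][170:275,175:325],(512,358),interpolation=cv2.INTER_CUBIC)
R,_=cv2.Rodrigues(np.array(w["rvec"]));print((-R.T@np.ravel(w["tvec"])).round(4),w["camera_matrix"],R.round(2).tolist())
print(proj(w,[rig(0,.275,.124),rig(0,.215,.098),rig(0,.145,.082),rig(0,0,.118)]).round(0).tolist())
out=np.zeros((592,800,3),np.uint8)
a=cv2.resize(w["pixels"],(400,300));
out=np.vstack([w["pixels"],np.zeros((4,512,3),np.uint8)+255,cr[:204]])
cv2.imwrite("pics/v1.png",out[:,:,::-1])
E
```

```text
[0.4196 0.1788 0.3741] [[343.39044755   0.         252.92570529]
 [  0.         343.39044755 189.60351797]
 [  0.           0.           1.        ]] [[0.95, 0.3, 0.0], [0.28, -0.9, 0.32], [0.1, -0.31, -0.95]]
[[251.0, 181.0], [252.0, 236.0], [253.0, 291.0], [254.0, 420.0]]
```

View pics/v1.png

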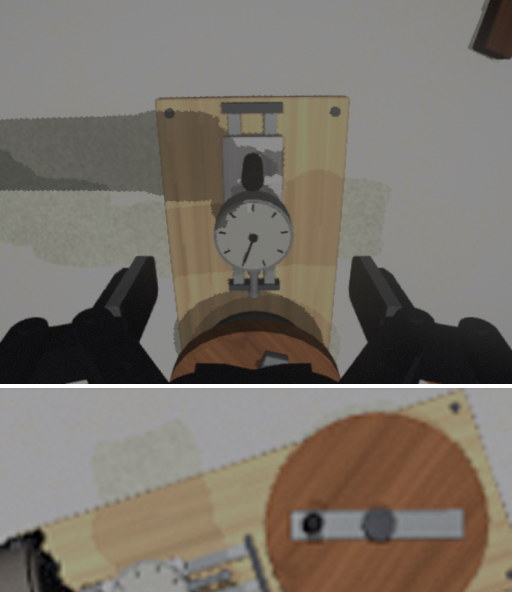

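The wrist view shows the knob top at (252,180), the dial at (253,238) and the needle at its rest position. The board is straight in the image, so the yaw is right. If I flip the hand by 180°, the camera will look down on the dial while the knob is held.

Run:
```python
from h import *
from bench import r
o=r.get_obs();print(np.round(o["joints"],3))
w=np.load("pics/w1.npz");im=w["pixels"]
k=(im.max(2)<40).astype(np.uint8)[140:192,225:280]
print(cv2.connectedComponentsWithStats(k)[2:])
print("knob top", ray(w,[[252,158]],.124), "dial",ray(w,[[253,238]],.100), "screws",ray(w,[[169,113],[335,112]],.018))
```

```text
[-0.734  0.104  0.402  2.082 -0.05   0.965  0.008]
(array([[   0,    0,   55,   52, 2385],
       [  17,   14,   21,   37,  475]], dtype=int32), array([[27.09014675, 24.20964361],
       [26.54736842, 31.97894737]]))
knob top [[0.43712311 0.1209616  0.124     ]] dial [[0.46138761 0.04627151 0.1       ]] screws [[0.3487987  0.11642514 0.018     ]
 [0.51132473 0.16853274 0.018     ]]
```

send_rows --pt "1 0.027 0 0.2 0 0 0" --pt "1 0.027 0 0.4 0 0 0" --pt "0.7 0.027 0 0.6 0 0 0" --pt "0.6 0.027 0 0.8 0 0 0" --pt "0.5 0.027 0 0.92 0 0 0" --pt "0.4 0.027 0 0.92 0 0 0" --pt "0.3 0.027 0 0.92 0 0 0" --pt "0.2 0.027 0 0.92 0 0 0" --pt "0.1 0.027 0 0.92 0 0 0" --pt "0.1 0.027 0 0.92 0 0 0" --pt "0.1 0.027 0 0.92 0 0 0" --squeeze 22

```text
clock: 2.95
tcp_pos: [0.4411, 0.1062, 0.105]
orientation: [-1.848, -2.539, -0.001]
contact_force: [-4.8, 1.3, 3.6]
grip_width: 0.0172
```

send_rows --pt "0.1 -0.03 0 0 0 0 0" --pt "0.1 -0.06 0 0 0 0 0" --pt "0.1 -0.1 0 0 0 0 0" --pt "0.1 -0.135 0 0 0 0 0" --pt "0.1 -0.17 0 0 0 0 0" --pt "0.1 -0.2 0 0 0 0 0" --pt "0.1 -0.235 0 0 0 0 0" --pt "0.1 -0.267 0 0 0 0 0" --pt "0.1 -0.267 0 0 0 0 0" --pt "0.1 -0.267 0 0 0 0 0"

```text
clock: 3.78
tcp_pos: [0.4535, 0.0682, 0.105]
orientation: [-1.848, -2.538, -0.001]
contact_force: [-5.7, 2.8, 3.9]
grip_width: 0.0172
```

Run:
```python
from h import *
w=grab("wrist","w2");t=grab("top","t2")
y,x=220,225
p=proj(t,[rig(0,.175,.1)])[0];print(p)
x,y=int(p[0])-30,int(p[1])-20
cr=cv2.resize(t["pixels"][y:y+40,x:x+60],(600,400),interpolation=cv2.INTER_CUBIC)
out=np.vstack([cr,cv2.resize(w["pixels"],(600,450))[270:]])
cv2.imwrite("pics/v2.png",out[:590,:,::-1])
```

```text
[230.55704016 227.45479123]
```

View pics/v2.png

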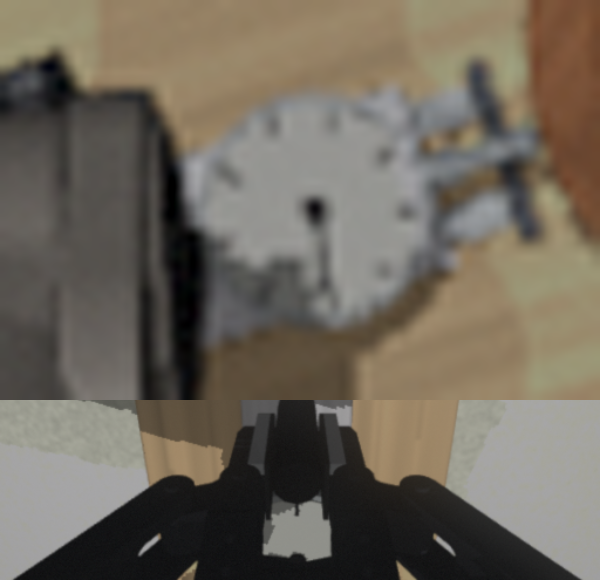

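The top view shows the whole dial. The hub is at (316,210) in the crop and the needle points down to (326,290), which is about 1.4 rad, or 4 mm pressed. I'll go about 3.9 mm further and read the dial with code.

send_rows --pt "0.1 -0.013 0 0 0 0 0" --pt "0.1 -0.026 0 0 0 0 0" --pt "0.1 -0.026 0 0 0 0 0" --pt "0.1 -0.026 0 0 0 0 0" --pt "0.1 -0.026 0 0 0 0 0"

```text
clock: 4.3
tcp_pos: [0.4544, 0.0654, 0.105]
orientation: [-1.847, -2.538, -0.001]
contact_force: [-6.9, 5.3, 4.2]
grip_width: 0.0175
```

```bash
cat >> h.py <<'E'
def needle(t,yd=.170):
    """rig y guess of dial -> needle rad; hub = darkest blob near prediction"""
    g=cv2.cvtColor(t["pixels"],cv2.COLOR_RGB2GRAY).astype(np.float32);S=8
    p=proj(t,[rig(0,yd,.1)])[0];x0,y0=int(p[0])-20,int(p[1])-20
    c=cv2.resize(g[y0:y0+40,x0:x0+40],None,fx=S,fy=S,interpolation=cv2.INTER_CUBIC)
    b=cv2.GaussianBlur(c,(0,0),6);m=np.full_like(b,999);q=((p-[x0,y0]+.5)*S).astype(int);m[q[1]-32:q[1]+33,q[0]-32:q[0]+33]=b[q[1]-32:q[1]+33,q[0]-32:q[0]+33]
    h=np.unravel_index(m.argmin(),m.shape);hub=np.array(h[::-1],float)
    u=proj(t,[rig(0,yd,.1),rig(0,yd-.05,.1)]);fw=u[1]-u[0];a0=np.arctan2(fw[1],fw[0])+np.pi-2.8
    th=np.arange(-.3,5.9,.02);rr=np.arange(2.8,7.2,.2)*S
    X=hub[0]+np.outer(np.cos(a0+th),rr);Y=hub[1]+np.outer(np.sin(a0+th),rr)
    s=cv2.remap(c,X.astype(np.float32),Y.astype(np.float32),cv2.INTER_LINEAR).mean(1)
    s=cv2.GaussianBlur(s.reshape(-1,1),(1,0),4,borderType=cv2.BORDER_REPLICATE).ravel() if 0 else np.convolve(np.pad(s,7,'edge'),np.ones(15)/15,'valid')
    i=s.argmin();w=(th>th[i]-.35)&(th<th[i]+.35);d=np.clip(s[w].max()-s[w]-.4*np.ptp(s[w]),0,None)
    return round(float((d*th[w]).sum()/d.sum()),3),(hub/S-.5+[x0,y0]).round(1).tolist(),s.min().round(),np.median(s).round()
E
python3 - <<'E'
from h import *
print(needle(np.load("pics/top0.npz"),.2145),needle(np.load("pics/t2.npz"),.1745))
t=grab("top","t3");print(needle(t))
E
```

```text
(-0.021, [218.4, 231.5], np.float64(112.0), np.float64(149.0)) (1.431, [231.0, 227.5], np.float64(113.0), np.float64(149.0))
(2.355, [231.8, 227.4], np.float64(95.0), np.float64(149.0))
```

Needle is 2.36 rad, inside the band, with the carriage set. The code also reads −0.02 at rest, which confirms the reader. Releasing and moving to the post.

send_rows --pt "0.3 0 0 0 0 0 0" --pt "0.6 0 0 0 0 0 0" --pt "1 0 0 0 0 0 0" --pt "1 0 0 0 0 0 0" --pt "1 0 0 -0.2 0 0 0" --pt "1 0 0 -0.45 0 0 0" --pt "1 0 0 -0.7 0 0 0" --pt "1 0 0 -0.9 0 0 0.035" --pt "1 -0.1 0 -0.9 0 0 0.07" --pt "1 -0.2 0 -0.9 0 0 0.11" --pt "1 -0.3 0 -0.9 0 0 0.15" --pt "1 -0.4 0 -0.9 0 0 0.19" --pt "1 -0.5 0 -0.9 0 0 0.23" --pt "1 -0.6 0 -0.9 0 0 0.27" --pt "1 -0.7 0 -0.9 0 0 0.31" --pt "1 -0.8 0.02 -0.9 0 0 0.35" --pt "1 -0.9 0.04 -0.9 0 0 0.39" --pt "1 -1 0.08 -0.9 0 0 0.43" --pt "1 -1 0.1 -0.9 0 0 0.47" --pt "1 -1 0.12 -0.9 0 0 0.5"

```text
clock: 6.02
tcp_pos: [0.5189, -0.0749, 0.2395]
orientation: [3.105, 0.473, 0.001]
contact_force: [0.6, -1.0, -0.1]
grip_width: 0.0853
```

Run:
```python
from h import *
from bench import r
t=grab("top","t4");print(needle(t))
w=grab("wrist","w4");o=r.get_obs();R,_=cv2.Rodrigues(np.array(o["orientation"]));print(o["tcp_pos"],R.round(3).tolist(),np.round(o["joints"],2))
print("post pred",proj(w,[[.526,-.098,.158],[.5263,-.158,.118]]))
out=np.vstack([w["pixels"],cv2.resize(t["pixels"][180:280,170:340],(512,300))[:208]])
cv2.imwrite("pics/v4.png",out[:,:,::-1])
```

```text
(2.026, [234.0, 230.9], np.float64(56.0), np.float64(79.0))
[ 0.51889769 -0.07372278  0.23933869] [[0.952, 0.305, 0.0], [0.305, -0.952, -0.001], [0.0, 0.001, -1.0]] [-0.59  0.28  0.74  1.95 -0.22  0.99 -1.  ]
post pred [[289.67066692 206.53795682]
 [355.13656155 208.23405261]]
```

View pics/v4.png

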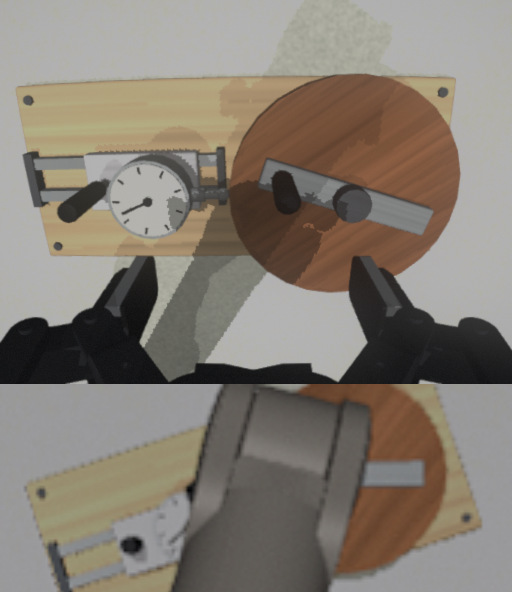

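The top view is blocked by the arm here. The wrist view shows the needle, with its hub at (148,202) and point at (124,214), and also the whole panel outline with the nut at (352,203). From this I can estimate the radius profile.

Run:
```python
from h import *
w=np.load("pics/w4.npz");im=w["pixels"];hsv=cv2.cvtColor(im,cv2.COLOR_RGB2HSV)
torig=lambda P:np.c_[(P[:,:2]-AX)@EX,(P[:,:2]-AX)@EY]
q=torig(ray(w,[[148,202],[124,214]],.100));d=q[1]-q[0];ang=np.arctan2(d[0],d[1]) # cw from +y(away), viewed from above
print("dial rig",q[0],"needle",2.8+ang)
m=((hsv[...,0]<13)&(hsv[...,1]>95)).astype(np.uint8);m[:,:205]=0;m[310:]=0
m=cv2.morphologyEx(m,cv2.MORPH_OPEN,np.ones((5,5)))
c=max(cv2.findContours(m,cv2.RETR_EXTERNAL,cv2.CHAIN_APPROX_NONE)[0],key=cv2.contourArea);c=cv2.convexHull(c) if 0 else c
P=torig(ray(w,c.reshape(-1,2).astype(float),.092))
g=cv2.medianBlur(cv2.cvtColor(im,cv2.COLOR_RGB2GRAY),3)
ci=cv2.HoughCircles(cv2.resize(g[160:250,300:410],None,fx=4,fy=4),cv2.HOUGH_GRADIENT,1,200,param1=80,param2=15,minRadius=55,maxRadius=95)
print("hough",ci);N=None
if ci is not None:
    u=ci[0,0];px=[300+u[0]/4,160+u[1]/4];N=torig(ray(w,[px],.118))[0];print("nut",px,N,"r mm",u[2])
for C in ([N] if N is not None else [])+[np.zeros(2)]:
    V=P-C;r=np.hypot(*V.T)*1e3;th=np.degrees(np.arctan2(V[:,1],V[:,0]))
    print([(a,round(float(np.median(r[abs((th-a+180)%360-180)<5])),1)) for a in range(-180,180,15) if (abs((th-a+180)%360-180)<5).any()])
dbg=im.copy();cv2.drawContours(dbg,[c],-1,(0,255,0),1);cv2.circle(dbg,tuple(int(v) for v in px),3,(255,0,0),-1)
cv2.imwrite("pics/v5.png",dbg[50:310,190:480,::-1].repeat(2,0).repeat(2,1))
```

```text
dial rig [0.00071051 0.17142435] needle 2.3497015103677867
hough [[[206.5 178.5  81.4]]]
nut [np.float32(351.625), np.float32(204.625)] [0.00315223 0.00312365] r mm 81.4
[(-180, 99.2), (-165, 64.3), (-150, 82.5), (-135, 73.2), (-120, 83.1), (-105, 102.4), (-90, 53.1), (-75, 103.3), (-60, 103.0), (-45, 102.7), (-30, 101.8), (-15, 100.4), (0, 99.0), (15, 98.3), (30, 97.7), (45, 97.5), (60, 75.4), (75, 96.4), (90, 77.1), (105, 60.2), (120, 92.6), (135, 96.6), (150, 97.0), (165, 99.5)]
[(-180, 96.0), (-165, 60.2), (-150, 80.3), (-135, 96.3), (-120, 76.8), (-105, 98.0), (-90, 58.6), (-75, 100.9), (-60, 101.8), (-45, 102.6), (-30, 103.0), (-15, 102.9), (0, 102.2), (15, 102.1), (30, 101.9), (45, 101.9), (60, 95.9), (75, 89.9), (90, 76.0), (105, 58.0), (120, 95.7), (135, 98.7), (150, 95.6), (165, 97.2)]
```

View pics/v5.png

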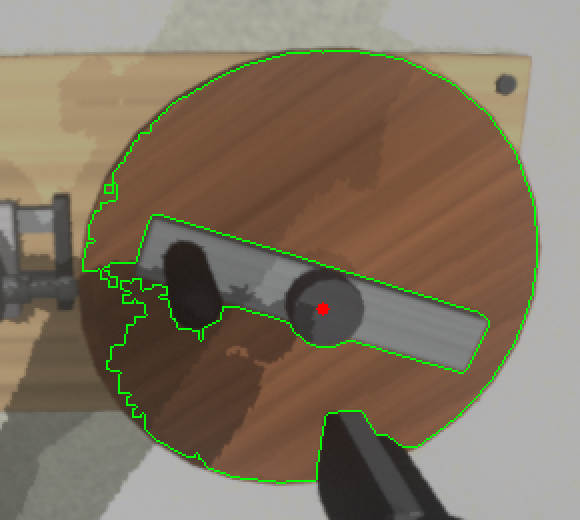

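send_rows --pt "1 0.005 0.08 0 0 0 0" --pt "1 0.005 0.168 0.1 0 0 0" --pt "1 0.005 0.168 0.3 0 0 0" --pt "1 0.005 0.168 0.5 0 0 0" --pt "0.8 0.005 0.168 0.677 0 0 0" --pt "0.6 0.005 0.168 0.677 0 0 0" --pt "0.45 0.005 0.168 0.677 0 0 0" --pt "0.3 0.005 0.168 0.677 0 0 0" --pt "0.15 0.005 0.168 0.677 0 0 0" --pt "0.1 0.005 0.168 0.677 0 0 0" --pt "0.1 0.005 0.168 0.677 0 0 0" --squeeze 22

```text
clock: 7.03
tcp_pos: [0.5277, -0.0964, 0.1396]
orientation: [-3.102, -0.489, -0.004]
contact_force: [-1.9, 2.4, 7.2]
grip_width: 0.0171
```

Run:
```python
from h import *
t=grab("top","t6");print(needle(t,.1714))
w=grab("wrist","w6");s=grab("scene","s6")
q=proj(s,[rig(0,.1714,.1)])[0].astype(int);print(q)
out=np.vstack([np.hstack([cv2.resize(t["pixels"][205:255,205:265],(360,300),interpolation=cv2.INTER_CUBIC),cv2.resize(s["pixels"][q[1]-25:q[1]+25,q[0]-36:q[0]+37],(438,300),interpolation=cv2.INTER_CUBIC)]),cv2.resize(w["pixels"],(798,598))[200:490]])
cv2.imwrite("pics/v6.png",out[:,:,::-1])
```

```text
(2.389, [231.6, 227.4], np.float64(107.0), np.float64(151.0))
[243 164]
```

View pics/v6.png

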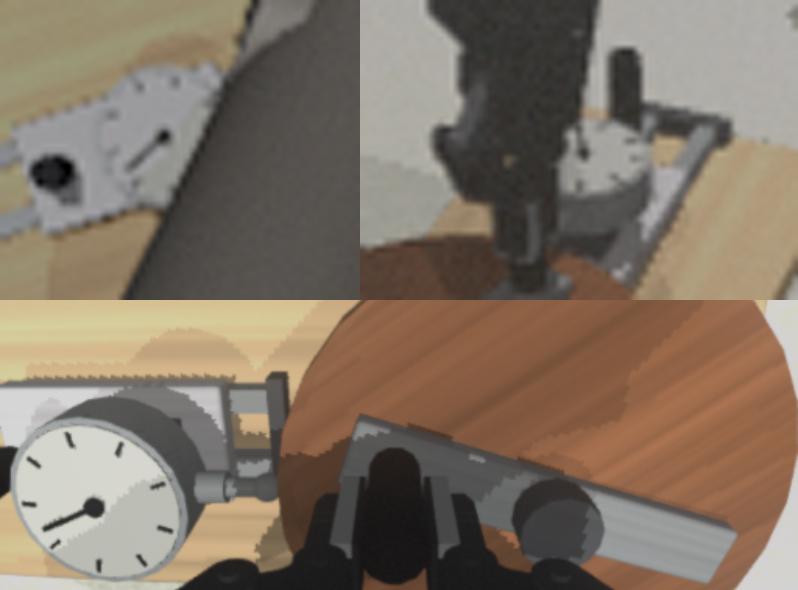

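The post is gripped, with pads either side of it in the wrist view. The dial shows at wrist (95,507) with the needle near 2.35, and the top view reads 2.39. Next I'll work out the arc rows.

Run:
```python
import numpy as np
for k in range(8):
    p0=71.5-45*k
    print(k,p0,[[.1,round(.4*(np.cos(np.radians(a))-np.cos(np.radians(p0))),3),round(-.4*(np.sin(np.radians(a))-np.sin(np.radians(p0))),3),0,0,0,0] for a in p0-7.5*np.arange(1,7)])
```

```text
0 71.5 [[0.1, np.float64(0.048), np.float64(0.02), 0, 0, 0, 0], [0.1, np.float64(0.094), np.float64(0.046), 0, 0, 0, 0], [0.1, np.float64(0.136), np.float64(0.077), 0, 0, 0, 0], [0.1, np.float64(0.173), np.float64(0.114), 0, 0, 0, 0], [0.1, np.float64(0.205), np.float64(0.156), 0, 0, 0, 0], [0.1, np.float64(0.231), np.float64(0.201), 0, 0, 0, 0]]
1 26.5 [[0.1, np.float64(0.02), np.float64(0.048), 0, 0, 0, 0], [0.1, np.float64(0.034), np.float64(0.099), 0, 0, 0, 0], [0.1, np.float64(0.041), np.float64(0.151), 0, 0, 0, 0], [0.1, np.float64(0.041), np.float64(0.203), 0, 0, 0, 0], [0.1, np.float64(0.035), np.float64(0.255), 0, 0, 0, 0], [0.1, np.float64(0.021), np.float64(0.305), 0, 0, 0, 0]]
2 -18.5 [[0.1, np.float64(-0.02), np.float64(0.048), 0, 0, 0, 0], [0.1, np.float64(-0.046), np.float64(0.094), 0, 0, 0, 0], [0.1, np.float64(-0.077), np.float64(0.136), 0, 0, 0, 0], [0.1, np.float64(-0.114), np.float64(0.173), 0, 0, 0, 0], [0.1, np.float64(-0.156), np.float64(0.205), 0, 0, 0, 0], [0.1, np.float64(-0.201), np.float64(0.231), 0, 0, 0, 0]]
3 -63.5 [[0.1, np.float64(-0.048), np.float64(
[... 1049 characters left out ...]
1, np.float64(0.02), np.float64(-0.048), 0, 0, 0, 0], [0.1, np.float64(0.046), np.float64(-0.094), 0, 0, 0, 0], [0.1, np.float64(0.077), np.float64(-0.136), 0, 0, 0, 0], [0.1, np.float64(0.114), np.float64(-0.173), 0, 0, 0, 0], [0.1, np.float64(0.156), np.float64(-0.205), 0, 0, 0, 0], [0.1, np.float64(0.201), np.float64(-0.231), 0, 0, 0, 0]]
7 -243.5 [[0.1, np.float64(0.048), np.float64(-0.02), 0, 0, 0, 0], [0.1, np.float64(0.099), np.float64(-0.034), 0, 0, 0, 0], [0.1, np.float64(0.151), np.float64(-0.041), 0, 0, 0, 0], [0.1, np.float64(0.203), np.float64(-0.041), 0, 0, 0, 0], [0.1, np.float64(0.255), np.float64(-0.035), 0, 0, 0, 0], [0.1, np.float64(0.305), np.float64(-0.021), 0, 0, 0, 0]]
```

send_rows --pt "0.1 0.048 0.02 0 0 0 0" --pt "0.1 0.094 0.046 0 0 0 0" --pt "0.1 0.136 0.077 0 0 0 0" --pt "0.1 0.173 0.114 0 0 0 0" --pt "0.1 0.205 0.156 0 0 0 0" --pt "0.1 0.231 0.201 0 0 0 0" --pt "0.1 0.231 0.201 0 0 0 0"

```text
clock: 7.77
tcp_pos: [0.5712, -0.1152, 0.1397]
orientation: [3.103, 0.489, 0.007]
contact_force: [2.6, 1.7, 5.1]
grip_width: 0.0174
```

```bash
cat > rd.py <<'E'
import sys
from h import *
from bench import r
t=grab("top",sys.argv[1]);o=r.get_obs();v=o["tcp_pos"][:2]-AX
print(needle(t,.1714),"tcp angle",np.degrees(np.arctan2(v@EY,v@EX)).round(1),"r",np.hypot(*v).round(4),"F",np.round(o["contact_force"],1))
E
python3 rd.py a1
```

```text
(2.048, [235.6, 227.8], np.float64(53.0), np.float64(74.0)) tcp angle 25.7 r 0.0621 F [1.7 0.7 3.9]
```

Run:
```python
from h import *
for n in("t6","a1"):
    g=cv2.cvtColor(np.load(f"pics/{n}.npz")["pixels"],cv2.COLOR_RGB2GRAY);print(n);print(g[216:240:1,220:246:2])
```

```text
t6
[[144 142 138 123 134 141 141 145 132 145 139 128  81]
 [140 137 138 129 150 151 146 141 148 152 149 106  58]
 [137 139 141 143 142 156 157 115 150 145 158  71  52]
 [140 142 145 156 113 154 155 131 156 148 140  55  58]
 [139 132 144 156 137 155 155 156 154 157 112  55  59]
 [139 128 150 155 155 154 155 155 155 146 103  48  63]
 [148 152 155 155 154 154 156 155 155 139  92  54  64]
 [155 142 138 155 155 154 153 154 151 152  89  56  66]
 [152 137 132 153 154 156 155 156 150 149  54  60  67]
 [151 149 156 155 155 156 151 155 149 137  45  60  68]
 [150 156 155 155 153 153 111 155 149 128  52  64  68]
 [150 155 155 156 155 143  24 154 149 114  55  65  70]
 [150 156 154 154 155 120  64 151 151  69  62  64  69]
 [152 152 139 156 152 103 130 149 145  42  62  68  71]
 [152 140 136 157 115 137 155 149 136  51  63  67  72]
 [153 143 157 149  90 156 151 148 114  56  63  67  73]
 [155 143 156 110 136 153 147 151  67  57  68  71  73]
 [155 141 156 121 157 150 147 146  44  60  67  72  75]
 [155 150 154 153 138 147 148 134  47  63  68  73  75]
 [155 154 145 143 131 148 145 115  54  65  68  72  7
[... 847 characters left out ...]
55 149 140  20 121  58  67  72  77  79]
 [147 157 156 151 150 132  46  72  59  69  72  74  79]
 [148 149 140 148 151 114 114  49  62  69  75  74  80]
 [151 133 129 148 147  93 132  53  63  72  73  77  81]
 [153 131 152 151 137 131  92  57  66  71  74  77  79]
 [156 132 150 151 109 153  55  58  68  71  76  80  82]
 [157 134 151 145  87 143  48  65  68  75  78  80  83]
 [156 148 147 140 104 125  55  65  71  76  76  82  81]
 [158 154 135 139 132  92  57  69  74  76  77  82  82]
 [157 156 140 131 152  59  60  67  74  75  77  84  82]
 [155 155 156 118 137  51  64  70  73  77  80  83  84]
 [157 156 159 138 101  57  68  70  75  78  81  83  83]
 [157 158 153 127  59  61  64  71  73  77  80  82  84]]
```

send_rows --pt "0.1 0.02 0.048 0 0 0 0" --pt "0.1 0.034 0.099 0 0 0 0" --pt "0.1 0.041 0.151 0 0 0 0" --pt "0.1 0.041 0.203 0 0 0 0" --pt "0.1 0.035 0.255 0 0 0 0" --pt "0.1 0.021 0.305 0 0 0 0" --pt "0.1 0.021 0.305 0 0 0 0"

```text
clock: 8.4
tcp_pos: [0.5875, -0.1589, 0.1397]
orientation: [3.103, 0.486, 0.006]
contact_force: [1.5, 0.8, 5.7]
grip_width: 0.0169
```

```bash
python3 rd.py a2
```

```text
(1.636, [231.9, 227.4], np.float64(119.0), np.float64(150.0)) tcp angle -18.6 r 0.0613 F [ 1.9 -1.8  7. ]
```

```bash
cat >> h.py <<'E'
def needle2(t,hub=(231.75,227.4)):
    g=cv2.cvtColor(t["pixels"],cv2.COLOR_RGB2GRAY).astype(np.float32)
    u=proj(t,[rig(0,.171,.1),rig(0,.121,.1)]);fw=u[1]-u[0];a0=np.arctan2(fw[1],fw[0])+np.pi-2.8
    th=np.arange(-.8,6.4,.02);rr=np.arange(2.8,6.6,.2)
    X=hub[0]+np.outer(np.cos(a0+th),rr);Y=hub[1]+np.outer(np.sin(a0+th),rr)
    s=cv2.remap(g,X.astype(np.float32),Y.astype(np.float32),cv2.INTER_CUBIC).mean(1)
    k=22;d=np.zeros_like(s);d[k:-k]=np.minimum(s[:-2*k],s[2*k:])-s[k:-k]
    i=d.argmax();w=(abs(th-th[i])<.3);c=np.clip(d[w]-.4*d[i],0,None)
    return round(float((c*th[w]).sum()/c.sum()),3),"score",round(float(d[i]))
E
sed -i 's/needle(t,.1714)/needle2(t)/' rd.py
python3 - <<'E'
from h import *
for n in("t3","t6","a1","a2"): print(n,needle2(np.load(f"pics/{n}.npz")))
E
```

```text
t3 (2.384, 'score', 41)
t6 (2.396, 'score', 59)
a1 (2.244, 'score', 35)
a2 (1.589, 'score', 37)
```

send_rows --pt "0.1 -0.02 0.048 0 0 0 0" --pt "0.1 -0.046 0.094 0 0 0 0" --pt "0.1 -0.077 0.136 0 0 0 0" --pt "0.1 -0.114 0.173 0 0 0 0" --pt "0.1 -0.156 0.205 0 0 0 0" --pt "0.1 -0.201 0.231 0 0 0 0" --pt "0.1 -0.201 0.231 0 0 0 0"

```text
clock: 9.03
tcp_pos: [0.5683, -0.2005, 0.1396]
orientation: [3.104, 0.487, 0.004]
contact_force: [-0.1, 2.4, 9.3]
grip_width: 0.017
```

```bash
python3 rd.py a3
```

```text
(1.861, 'score', 54) tcp angle -63.2 r 0.0598 F [-2.3  0.9  9.6]
```

send_rows --pt "0.1 -0.048 0.02 0 0 0 0" --pt "0.1 -0.099 0.034 0 0 0 0" --pt "0.1 -0.151 0.041 0 0 0 0" --pt "0.1 -0.203 0.041 0 0 0 0" --pt "0.1 -0.255 0.035 0 0 0 0" --pt "0.1 -0.305 0.021 0 0 0 0" --pt "0.1 -0.305 0.021 0 0 0 0"

```text
clock: 9.67
tcp_pos: [0.5261, -0.2164, 0.1396]
orientation: [-3.103, -0.488, -0.006]
contact_force: [-0.2, 2.7, 10.1]
grip_width: 0.0173
```

```bash
python3 rd.py a4
```

```text
(2.793, 'score', 46) tcp angle -108.0 r 0.0584 F [-2.1  3.2 12.4]
```

send_rows --pt "0.1 -0.048 -0.02 0 0 0 0" --pt "0.1 -0.094 -0.046 0 0 0 0" --pt "0.1 -0.136 -0.077 0 0 0 0" --pt "0.1 -0.173 -0.114 0 0 0 0" --pt "0.1 -0.205 -0.156 0 0 0 0" --pt "0.1 -0.231 -0.201 0 0 0 0" --pt "0.1 -0.231 -0.201 0 0 0 0"

```text
clock: 10.3
tcp_pos: [0.4848, -0.1985, 0.1396]
orientation: [3.103, 0.489, 0.008]
contact_force: [0.8, 2.4, 8.2]
grip_width: 0.0175
```

```bash
python3 rd.py a5
```

```text
(3.035, 'score', 46) tcp angle -153.6 r 0.058 F [ 0.9  3.4 11.1]
```

send_rows --pt "0.1 -0.02 -0.048 0 0 0 0" --pt "0.1 -0.034 -0.099 0 0 0 0" --pt "0.1 -0.041 -0.151 0 0 0 0" --pt "0.1 -0.041 -0.203 0 0 0 0" --pt "0.1 -0.035 -0.255 0 0 0 0" --pt "0.1 -0.021 -0.305 0 0 0 0" --pt "0.1 -0.021 -0.305 0 0 0 0"

```text
clock: 10.93
tcp_pos: [0.4677, -0.1566, 0.1395]
orientation: [3.102, 0.488, 0.006]
contact_force: [-0.4, -0.8, 12.3]
grip_width: 0.0169
```

```bash
python3 rd.py a6
```

```text
(2.401, 'score', 57) tcp angle 160.8 r 0.0587 F [-0.1  0.9 11.8]
```

send_rows --pt "0.1 0.02 -0.048 0 0 0 0" --pt "0.1 0.046 -0.094 0 0 0 0" --pt "0.1 0.077 -0.136 0 0 0 0" --pt "0.1 0.114 -0.173 0 0 0 0" --pt "0.1 0.156 -0.205 0 0 0 0" --pt "0.1 0.201 -0.231 0 0 0 0" --pt "0.1 0.201 -0.231 0 0 0 0"

```text
clock: 11.57
tcp_pos: [0.4855, -0.1137, 0.1394]
orientation: [-3.103, -0.489, -0.004]
contact_force: [-2.7, 1.7, 15.7]
grip_width: 0.0173
```

```bash
python3 rd.py a7
python3 - <<'E'
import numpy as np
f=lambda a,p0:[[.1,float(round(.4*(np.cos(np.radians(x))-np.cos(np.radians(p0))),3)),float(round(-.4*(np.sin(np.radians(x))-np.sin(np.radians(p0))),3)),0,0,0,0] for x in a]
print(f(116.5+8.5*np.arange(1,11),116.5)) # to 201.5 = -158.5
print(f(201.5+5*np.arange(1,4),201.5)); print(f(216.5+5*np.arange(1,4),216.5)); print(f(231.5+5*np.arange(1,4),231.5))
E
```

```text
(2.106, 'score', 51) tcp angle 114.8 r 0.0602 F [-2.3  3.6 14.6]
[[0.1, -0.051, 0.03, 0, 0, 0, 0], [0.1, -0.097, 0.068, 0, 0, 0, 0], [0.1, -0.137, 0.112, 0, 0, 0, 0], [0.1, -0.17, 0.161, 0, 0, 0, 0], [0.1, -0.195, 0.215, 0, 0, 0, 0], [0.1, -0.212, 0.271, 0, 0, 0, 0], [0.1, -0.221, 0.33, 0, 0, 0, 0], [0.1, -0.22, 0.389, 0, 0, 0, 0], [0.1, -0.211, 0.448, 0, 0, 0, 0], [0.1, -0.194, 0.505, 0, 0, 0, 0]]
[[0.1, 0.014, 0.032, 0, 0, 0, 0], [0.1, 0.031, 0.062, 0, 0, 0, 0], [0.1, 0.051, 0.091, 0, 0, 0, 0]]
[[0.1, 0.022, 0.027, 0, 0, 0, 0], [0.1, 0.046, 0.052, 0, 0, 0, 0], [0.1, 0.073, 0.075, 0, 0, 0, 0]]
[[0.1, 0.028, 0.021, 0, 0, 0, 0], [0.1, 0.058, 0.038, 0, 0, 0, 0], [0.1, 0.09, 0.054, 0, 0, 0, 0]]
```

Readings over the full turn were 2.39, 2.2, 1.6, 1.86, 2.79, 3.04, 2.40 and 2.11. The main hump is around a post angle of −135°, with a lesser one near 60°. I'll go back and scan finely around it.

send_rows --pt "0.1 -0.051 0.03 0 0 0 0" --pt "0.1 -0.097 0.068 0 0 0 0" --pt "0.1 -0.137 0.112 0 0 0 0" --pt "0.1 -0.17 0.161 0 0 0 0" --pt "0.1 -0.195 0.215 0 0 0 0" --pt "0.1 -0.212 0.271 0 0 0 0" --pt "0.1 -0.221 0.33 0 0 0 0" --pt "0.1 -0.22 0.389 0 0 0 0" --pt "0.1 -0.211 0.448 0 0 0 0" --pt "0.1 -0.194 0.505 0 0 0 0" --pt "0.1 -0.194 0.505 0 0 0 0"

```text
clock: 12.53
tcp_pos: [0.4823, -0.1959, 0.1395]
orientation: [3.102, 0.488, 0.008]
contact_force: [2.7, 0.5, 9.5]
grip_width: 0.0171
```

```bash
python3 rd.py b1
```

```text
(3.021, 'score', 40) tcp angle -157.2 r 0.058 F [3.4 0.8 7.6]
```

send_rows --pt "0.1 0.014 0.032 0 0 0 0" --pt "0.1 0.031 0.062 0 0 0 0" --pt "0.1 0.051 0.091 0 0 0 0" --pt "0.1 0.051 0.091 0 0 0 0"

```text
clock: 12.92
tcp_pos: [0.4933, -0.2057, 0.1396]
orientation: [3.103, 0.489, 0.006]
contact_force: [1.5, 2.6, 10.6]
grip_width: 0.0173
```

```bash
python3 rd.py b2
```

```text
(3.047, 'score', 45) tcp angle -142.7 r 0.058 F [ 1.4  2.7 10.1]
```

send_rows --pt "0.1 0.022 0.027 0 0 0 0" --pt "0.1 0.046 0.052 0 0 0 0" --pt "0.1 0.073 0.075 0 0 0 0" --pt "0.1 0.073 0.075 0 0 0 0"

```text
clock: 13.3
tcp_pos: [0.5069, -0.2128, 0.1395]
orientation: [-3.103, -0.489, -0.005]
contact_force: [0.8, 4.1, 11.2]
grip_width: 0.0175
```

```bash
python3 rd.py b3
```

```text
(2.996, 'score', 48) tcp angle -127.4 r 0.0581 F [ 0.6  3.4 11.4]
```

send_rows --pt "0.1 0.028 0.021 0 0 0 0" --pt "0.1 0.058 0.038 0 0 0 0" --pt "0.1 0.09 0.054 0 0 0 0" --pt "0.1 0.09 0.054 0 0 0 0"

```text
clock: 13.68
tcp_pos: [0.522, -0.2162, 0.1395]
orientation: [-3.103, -0.489, -0.004]
contact_force: [-0.7, 3.6, 11.3]
grip_width: 0.0172
```

```bash
python3 rd.py b4
```

```text
(2.854, 'score', 47) tcp angle -112.2 r 0.0584 F [-0.   3.9 11.2]
```

The peak is at about −142°. I'll return there, let go and lift.

send_rows --pt "0.1 -0.03 -0.015 0 0 0 0" --pt "0.1 -0.06 -0.032 0 0 0 0" --pt "0.1 -0.112 -0.073 0 0 0 0" --pt "0.1 -0.158 -0.123 0 0 0 0" --pt "0.1 -0.158 -0.123 0 0 0 0" --pt "0.1 -0.158 -0.123 0 0 0 0" --pt "0.3 -0.158 -0.123 0 0 0 0" --pt "0.6 -0.158 -0.123 0 0 0 0" --pt "0.8 -0.158 -0.123 0 0 0 0" --pt "0.8 -0.158 -0.123 0 0 0 0" --pt "0.8 -0.158 -0.123 -0.1 0 0 0" --pt "0.8 -0.158 -0.123 -0.25 0 0 0" --pt "0.8 -0.158 -0.123 -0.45 0 0 0" --pt "0.8 -0.158 -0.123 -0.65 0 0 0" --pt "0.8 -0.158 -0.123 -0.85 0 0 0" --pt "0.8 -0.158 -0.123 -0.85 0 0 0"

```text
clock: 15.07
tcp_pos: [0.4945, -0.2084, 0.2704]
orientation: [3.101, 0.485, 0.012]
contact_force: [-0.3, -0.8, -0.1]
grip_width: 0.0686
```

```bash
python3 rd.py c1
python3 - <<'E'
from h import *
t=np.load("pics/c1.npz");w=grab("wrist","c1w")
out=np.vstack([cv2.resize(t["pixels"][160:270,175:335],(512,352),interpolation=cv2.INTER_CUBIC)[:210],w["pixels"]])
cv2.imwrite("pics/v7.png",out[:,:,::-1])
E
```

```text
(3.05, 'score', 46) tcp angle -141.4 r 0.0593 F [-0.1  0.4 -0.6]
```

View pics/v7.png

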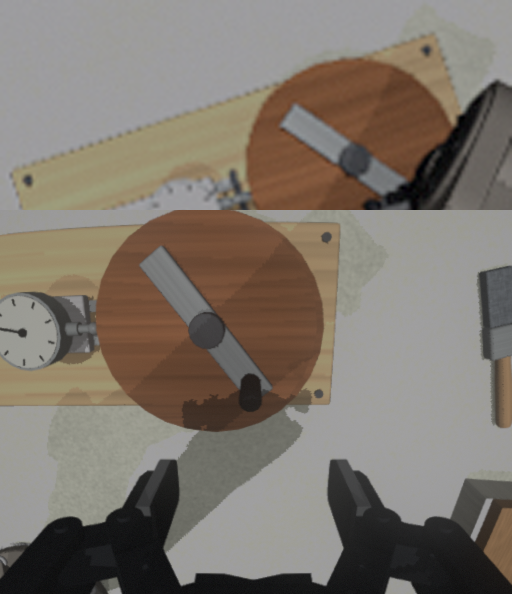

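The wrist view shows the plunger ball against the panel edge at (95,330). The needle points almost straight away from the turntable, and the post at (250,390) is free with the open fingers well clear. Handing in.

```bash
python3 -c "
from bench import r
print(r.hand_in())"
```

```text
the job is handed in; nothing more can be done
None
```

I pressed the gauge in by its knob, turned the panel through its whole edge by the post, and left it with the highest spot at the plunger. Both handles are let go, and I handed the job in at about 15 s; the hand-in reports no verdict.

- **Pressing in:** The needle read about 2.36–2.39 rad when I let go of the knob.
- **Finding the high spot:** I took readings every 45° over the full turn, except for one last 45° that would only have closed the circle. The needle went from about 1.6 to 3.05 rad. The main hump was near a post angle of −142° in the rig frame, and the lesser one was about 2.4 rad near 70°. A finer scan every 15° put the peak between −140° and −145°, and I left the panel at about −142°.
- **Last checks after release:** The needle stood at 3.05 rad, equal to the highest reading of the scan. The plunger was on the edge and the open hand was about 13 cm above its grasp height. The contact force was near zero, and the arm never went near the pot, dish, paperweight or brush.
- **Forces:** The gripper was set to 22 N, and the largest outside force reported in the readouts was about 16 N.

**Checks that failed or disagreed:**
- The needle reader gave wrong values twice when the arm partly hid the dial. I rewrote it; the 26.5° reading is still rough, between 2.1 and 2.24 rad.
- An attempt to get the panel's shape from one wrist picture was inconclusive, so I did not use it.
- I did not measure the tip's distance from the axis directly; it is inferred from the needle peak.

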